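Seat a bracket in the turn-over welding jig and hold the jig's leaf at its balance point

ROBOT

A 6-joint arm with a two-finger parallel gripper is mounted at the origin on a cart in front of the work surface, level with it; the furniture and walls round the work are solid. World frame = base frame: x ahead of the robot, y to its left, z up, the work surface at z = 0. Lengths are in mm, angles in rad, forces in N, time in s.
With the tool pointing down it reaches from about 275 to 1000 mm from the base axis. Payload 8.4 kg.
Tool frame: the origin (TCP) lies on the centre line of the jaws, within the pads' length; the fingertips stand 17 mm ahead of it and the grasp point (between the pads) lies 2 mm behind it; z points along the fingers, y is the line along which they close (so a half turn about z gives the same grasp; the last joint's range is limited). The gripper opens to 85 mm and grips with 20 to 120 N. Pads are 22 mm wide; open, the fingers measure 114 mm over their backs; the gripper's body (76 mm by 85 mm) begins 54 mm behind the grasp point. The pads swing forward as they close: fully open they stand 13 mm farther back than shut.
Start: joints at [-1.191, 0.353, 1.633, -0, 1.155, -0.002], TCP at [232.868, -580, 225.681] pointing down, gripper open.
Joint ranges: [-2.63, 2.63], [-0.92, 2.1], [0.06, 2.66], [-1.3, 4.44], [0, 2.69], [-3.02, 3.02]. Speed limits (rad/s): [2.22, 2.22, 2.79, 3.14, 3.14, 3.14].

INTERFACE

Orientations are given as [roll, pitch, yaw] about the fixed x, y, z axes, in that order (R = Rz(yaw) Ry(pitch) Rx(roll)).
In Python, from rig import r, eyes gives the robot as it stands. The module is installed in compiled form; this text tells all that it offers.
- The arm moves only by the shell command python3 -m inch 'ROWS' [FORCE]. ROWS is JSON, a list of rows, each a list of 7 numbers: the shift along the tool's x, y, z in m, then the turn, a rotation vector about the tool's x, y, z in degrees, then the closure, from -1 (fully open) to 1 (shut). In form: [[x, y, z, rx, ry, rz, gripper], ...]. A call has 1 to 8 rows; each row shifts and turns the commanded pose from where the row before left it, along the tool's axes as they then stand; what a row does not reach is not made up. A row lasts 1/10 s, in which the tool goes at most 50 mm and 8.59 degrees, less where a joint would pass 70% of its speed; a pose out of reach is approached as far as the arm can. A call with a gripper value outside its range is refused whole. The fingers move at their own pace and stop on an object; FORCE is the grip in N (left out, the last holds). Time passes only in rows, so rows that do not move let the fingers close. It gives the time, the measured TCP pose, the force, the opening and the grip force at its end, in the units of the state.
- r.sense(): the state, without advancing time (a new reading comes with each control period).
- eyes.grab_frame(name): name is "side" or "top" or "wrist"; returns a dict with "img" (480x640x3 uint8, blue, green, red), "fx", "fy", "cx", "cy" (pixels), "R" (3x3) and "t" (3): a world point X has camera coordinates R X + t; the wrist camera has in their place "hand_eye" (4x4, takes a point from camera to tool coordinates, whose origin is the TCP and whose axes are the flange's). Camera axes: x right, y down, z forward; pixel columns grow to the right and rows downward; lengths in mm; the calibration is good to about 2 mm. A picture is of the moment at which its call begins: read the wrist's pose just before it. There is no depth.
- r.sign_off(): hands the job in; it is judged then, once.
The state is a dict: "clock": time; "qpos": joint angles; "qvel": joint speeds; "joint_efforts": joint torques, N m; "eef_pos": TCP position; "tcp_rot": TCP orientation; "contact_force": force on the tool from outside, world axes, zero at the start; "wrist_torque": the same for the moment, N m; "opening": opening from 0.0 (shut) to 1.0 (fully open); "grasp_force": force on a finger pad.
Only numpy, scipy, OpenCV 4.12 (cv2) and the standard library are available. Lean on these libraries where they do the work, as an engineer would, in place of code of your own. Each camera call takes 0.05 s, during which the arm holds its last target. There are 200 camera calls.

TASK

The turn-over welding jig lies open with its leaf flat towards you. With the leaf still lying flat, push the bracket along the leaf until it seats against the stop dog. Then take the bail handle, swing the loaded leaf up to its balance point, where the bracket's centre of mass stands plumb over the hinge pin and the leaf would tip neither back nor over, and finish there, still gripping the handle and holding the leaf still, so that the welder can reach both faces. Do not let the leaf go over to the far side, and leave the tools and other things lying about where they are.

Things in the scene. Friction and masses are not known exactly. Their poses are not given: they have to be found in the camera images.
- jig: Grey steel turn-over welding jig, fixed to the table. Origin on the table top straight below the middle of the hinge pin; z up, y along the pin, -x towards the side where the leaf lies flat. Base plate x -205 to 75, y -100 to 100, 8 mm thick. Two cheeks 126 mm high at y = 78 to 88 mm on both sides (pin ends to 100), x = -32 to 32 mm.
- pin (a point): Middle of the hinge pin, on the hinge axis, 100 mm above the table.
- leaf (a joint): Angle (rad) of the hinged leaf: 0 = flat towards -x of the jig, on two rubber-topped rests; pi/2 = upright; 2.2 = fallen over on the far stop. The loaded leaf balances where the bracket's centre of mass is plumb above the pin: at atan2(r, 53) with r mm its distance along the leaf from the pin, about 0.91 to 1.14 rad. The hinge drags 0.05 N m; some 5 to 7 mm off plumb, the leaf falls if let go.
- leaf_edge (a point): Middle of the free edge of the leaf's upper face. The leaf is a slotted aluminium plate, 120 mm wide, 10 to 180 mm from the pin, 8 mm thick; its upper face is 16 mm above the pin axis when flat. Steel guide strips along both sides of the bracket (35 to 52 mm from the middle), 16 mm high with their screws.
- tail (a point): Round steel tail weight on two arms behind the hinge (its centre; 58 mm from the pin, outer reach 75 mm). It balances the leaf and handle themselves about the pin at every angle, so only the bracket puts the leaf out of balance.
- grip: Grip of the bail handle: dark steel sleeve, 20 mm diameter, 66 mm long, that turns freely on a bar parallel to the pin. Origin: middle of the bar, 235 mm along the leaf from the pin and 12 mm above the pin axis (leaf flat); y along the bar. Bail arms 46 mm either side; 55 mm from the bar to the leaf's edge. Pinch it from above, fingers fore and aft of the bar. Swinging the leaf takes up to 5 N.
- part: The bracket: steel, 0.7 to 1 kg, base plate 60 (along the leaf) x 79 x 8 mm, a flat upright web at the handle end (62 wide, 80 high, bored) and a tubular boss. It only slides along the leaf, drag 4 N. Origin: middle of its rear lower edge, on the leaf's face; axes of the leaf. Front face at x = -60 mm. Push there with shut fingers 10 to 25 mm above the leaf; a high or hard push lifts the leaf.
- part_com (a point): Centre of mass of the bracket: 36 mm in front of its rear edge (x = -36 mm), 37 mm above the leaf's face (so 53 mm above the pin axis when flat), mid width.
- stop: Stop dog: small dark steel block (22 x 30 x 14 mm) with a cap screw, clamped in the leaf's slot between bracket and hinge, 32 to 80 mm from the pin, set differently from time to time. Origin: foot of its seating face, which looks to the bracket; axes of the leaf. The bracket is seated when its rear edge touches this face. It does not give way.
- hammer: Ball hammer on the table, bystander.
- magnet: Triangular welding magnet on the table, bystander.
- square: Small steel square on the table, bystander.
- bolt: Bolt on the table beside the jig, bystander.
- nut: Hexagon nut on the table beside the jig, bystander.

How it is judged (in metres and radians):
On the way:
1. the bracket is pushed home on the stop with the leaf lying flat (x of part in the frame of stop above -0.002 m and value of joint leaf below 0.08 rad), for 0.2 s.
At the end, for the whole second after the job is handed in: The leaf stands at its balance point, the bracket's centre of mass plumb over the hinge pin within 6 mm to either side (about 3 to 4 degrees of leaf), at rest (under 0.05 rad/s), the bracket seated on the stop within 2 mm, and the fingers gripping the sleeve of the bail handle (over 1 N) (x of part_com in the frame of jig between -0.006 and 0.006 m and x of part in the frame of stop above -0.002 m and velocity of joint leaf between -0.05 and 0.05 rad/s and contact force between the fingers and grip above 1 N); the arm keeps its last pose, push and grip.
It fails at once if the leaf goes over to the far side (value of joint leaf above 1.75 rad).
It fails at once if a bystander is moved more than 30 mm (distance of any of hammer, magnet, square, bolt, nut from where it was at the start of the episode above 0.03 m).
It also fails if it takes over 59 s, if anything falls off the work surface, if the arm or the gripper's body presses on something with over 40 N, if the wrist force passes 120 N, or if a joint passes its speed limit or range.

## Working session

There is one attempt and no reset: what is moved stays moved. The work goes in short steps, Python scripts to look and compute and a shell command to move; the robot and the scene stay as the last step left them, time stands still between calls to the robot, and variables do not carry over. Pictures are saved under pics/ and viewed, at most 10 in all, crops included, and the job is handed in when it is done.

```bash
mkdir -p pics
python3 - <<'E'
from rig import r,eyes
import cv2,numpy as np
for n in("side","top"):
    f=eyes.grab_frame(n); cv2.imwrite(f"pics/{n}0.png",f["img"])
    print(n,f["fx"],f["fy"],f["cx"],f["cy"],np.round(f["R"],4).tolist(),np.round(f["t"],1).tolist(), (-f["R"].T@f["t"]).round())
print(r.sense())
E
```

```text
side 530.9850951141674 530.9850951141674 321.36466844509243 241.4036010398711 [[-0.8034, -0.5955, -0.0026], [-0.3653, 0.4963, -0.7875], [0.4702, -0.6317, -0.6163]] [503.8, 299.7, 768.0] [153. 636. 711.]
top 604.5810519630116 604.5810519630116 315.0550152100158 240.79994098422793 [[0.0272, -0.9995, 0.0147], [-0.9986, -0.0278, -0.0456], [0.046, -0.0134, -0.9989]] [-33.9, 611.7, 1216.5] [ 5.560e+02 -1.000e+00  1.243e+03]
{'clock': 0.1, 'qpos': array([-1.19141256e+00,  3.53639974e-01,  1.63406913e+00,  9.09232021e-07,
        1.15518620e+00, -2.42220652e-03]), 'qvel': array([ 0.00110158, -0.00167805, -0.00112877,  0.00153313, -0.00084586,
       -0.00127883]), 'joint_efforts': array([-1.27230974e-04, -6.06358194e+01, -3.42821789e+01, -1.06310683e-04,
        4.03302256e-03, -2.80165250e-05]), 'eef_pos': array([ 232.6977644 , -579.59262022,  224.99459278]), 'tcp_rot': array([-3.14029001e+00, -3.98663820e-06,  3.81805607e-01]), 'contact_force': array([ 0.87823382, -0.06782016, -0.01375535]), 'wrist_torque': array([ 0.04458519,  0.00480973, -0.0004323 ]), 'grasp_force': 0.0, 'opening': 1.0008533403170308}
```

View pics/side0.png

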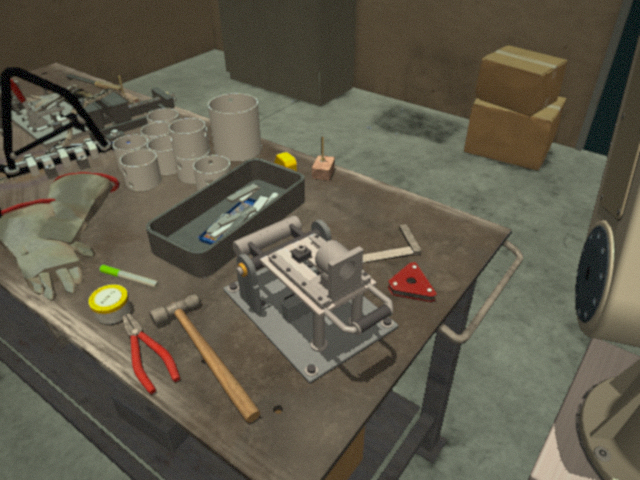

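View pics/top0.png

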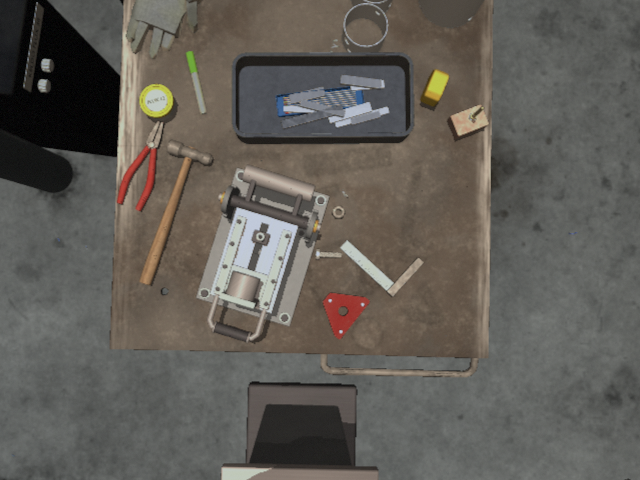

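Side: the jig is centred near (310,290), with the grip near (375,318). Top: grip near (234,331), boss (243,287), stop (261,236), hinge bosses (222,198) and (318,232). I'll enlarge both views.

Run:
```python
import cv2,numpy as np
a=cv2.imread("pics/top0.png")[165:345,190:340]; b=cv2.imread("pics/side0.png")[210:380,220:400]
cv2.imwrite("pics/topc.png",cv2.resize(a,None,fx=3.3,fy=3.3,interpolation=cv2.INTER_CUBIC))
cv2.imwrite("pics/sidec.png",cv2.resize(b,None,fx=3.5,fy=3.5,interpolation=cv2.INTER_CUBIC))
```

```text
(no output)
```

View pics/topc.png

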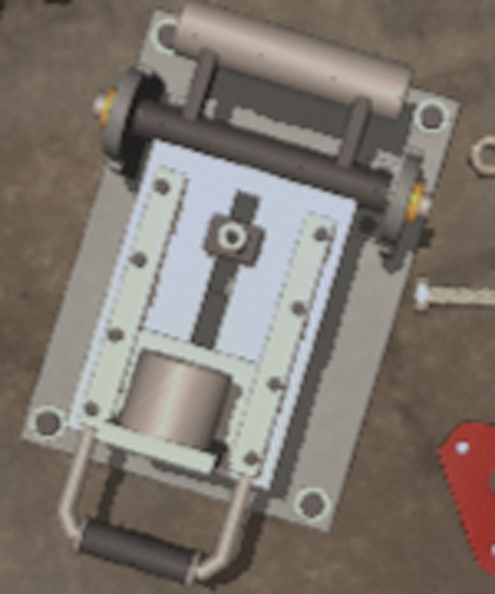

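View pics/sidec.png

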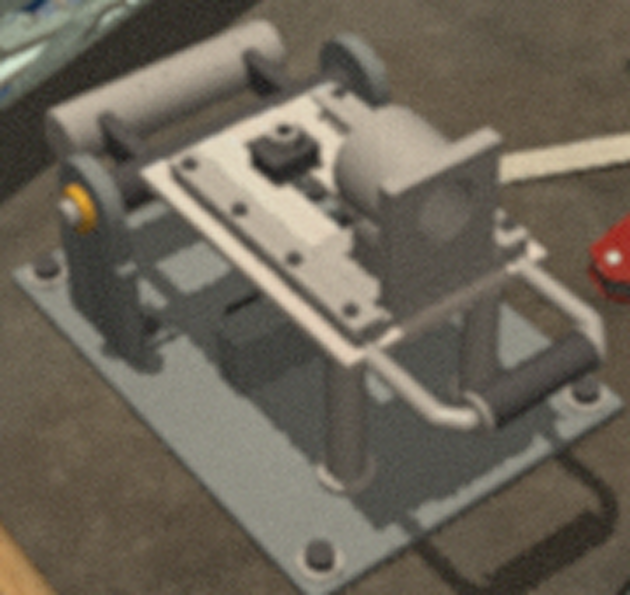

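Crop of the top view: base corners (155,10), (460,103), (328,530), (22,437); pin ends (98,105), (428,206); leaf corners (152,140), (355,205), (265,488), (72,425); grip ends (80,537), (197,572). The stop's lower edge runs (203,247)–(257,266) and the bracket's rear edge (140,330)–(258,363). Next I fit the jig pose to these.

```bash
cat > h.py <<'E'
import numpy as np
from rig import r,eyes
from scipy.spatial.transform import Rotation as Ro
def ray(f,u,v,z):
    d=f["R"].T@np.array([(u-f["cx"])/f["fx"],(v-f["cy"])/f["fy"],1]); o=-f["R"].T@f["t"]
    return o+d*(z-o[2])/d[2]
def proj(f,X):
    c=f["R"]@X+f["t"]; return np.array([f["fx"]*c[0]/c[2]+f["cx"],f["fy"]*c[1]/c[2]+f["cy"]])
E
python3 - <<'E'
from h import *
f=eyes.grab_frame("top")
P=[((155,10),(75,100,8)),((460,103),(75,-100,8)),((328,530),(-205,-100,8)),((22,437),(-205,100,8)),
((98,105),(0,100,100)),((428,206),(0,-100,100)),
((152,140),(-10,60,116)),((355,205),(-10,-60,116)),((265,488),(-180,-60,116)),((72,425),(-180,60,116)),
((80,537),(-235,33,112)),((197,572),(-235,-33,112))]
W=np.array([ray(f,190+u/3.3,165+v/3.3,p[2])[:2] for (u,v),p in P]); M=np.array([p[:2] for _,p in P],float)
wc,mc=W.mean(0),M.mean(0); H=(M-mc).T@(W-wc)
th=np.arctan2(H[0,1]-H[1,0],H[0,0]+H[1,1]); R=np.array([[np.cos(th),-np.sin(th)],[np.sin(th),np.cos(th)]])
t=wc-R@mc
print("yaw",th,"pin",t); print((W-(M@R.T+t)).round(1).tolist())
for n,px,z in (("stop edge top",(203,247),130),("",(257,266),130),("part rear top",(140,330),124),("",(258,363),124),("web near top",(98,425),196),("",(213,470),196)):
    print(n,((ray(f,190+px[0]/3.3,165+px[1]/3.3,z)[:2]-t)@R).round(1))
s=eyes.grab_frame("side")
def S(p): return (proj(s,np.r_[R@p[:2]+t,p[2]])-[220,210])*3.5
for n,p in (("gripL",(-235,33,112)),("gripR",(-235,-33,112)),("pinL",(0,100,100)),("leafcorner",(-180,60,116)),("baseNL",(-205,100,8)),("leafFL",(-10,60,116))): print(n,S(p).round())
E
```

```text
yaw -0.2682465879967375 pin [660.19968776  71.45955209]
[[-1.3, -0.8], [-0.9, 0.7], [2.8, 0.9], [1.9, -2.1], [0.1, -0.9], [0.4, 0.9], [-0.5, 1.5], [-2.3, 1.4], [0.9, 2.3], [1.5, -4.0], [-1.2, 1.4], [-1.6, -1.3]]
stop edge top [-60.6  14.4]
 [-62.  -17.5]
part rear top [-115.2   35. ]
 [-113.6  -33.6]
web near top [-166.8   32.7]
 [-171.7  -31.6]
gripL [469. 416.]
gripR [581. 348.]
pinL [ 57. 217.]
leafcorner [342. 365.]
baseNL [308. 600.]
leafFL [133. 171.]
```

```bash
python3 -m inch '[[0,0,-0.01,0,0,-7.53,1],[0,0,-0.01,0,0,-7.53,1],[0,0,-0.01,0,0,-7.53,1],[0,0,-0.01,0,0,-7.53,1],[0,0,-0.01,0,0,-7.53,1],[0,0,-0.01,0,0,-7.53,1],[0,0,-0.01,0,0,-7.53,1],[0,0,0,0,0,0,1]]' 30
python3 -m inch '[[0.04,0.002,0,0,0,0,1],[0.045,0.002,0,0,0,0,1],[0.045,0.002,0,0,0,0,1],[0.045,0.002,0,0,0,0,1],[0.045,0.002,0,0,0,0,1],[0.045,0.002,0,0,0,0,1],[0.045,0.002,0,0,0,0,1],[0.045,0.002,0,0,0,0,1]]'
```

```text
clock: 1.0
eef_pos: [233.1, -580.6, 296.9]
tcp_rot: [3.14, 0.002, 1.304]
contact_force: [-0.5, 0.8, 1.0]
opening: 0.0
grasp_force: 0.0
clock: 1.8
eef_pos: [342.6, -240.2, 295.2]
tcp_rot: [-3.141, -0.0, 1.297]
contact_force: [1.1, 0.4, -0.0]
opening: 0.001
grasp_force: 0.0
```

```bash
python3 -m inch '[[0.047,0,0,0,0,0,1],[0.047,0,0,0,0,0,1],[0.047,0,0,0,0,0,1],[0.047,0,0,0,0,0,1],[0.047,0,0,0,0,0,1],[0.047,0,0,0,0,0,1],[0.047,0,0,0,0,0,1],[0.047,0,0,0,0,0,1]]'
python3 -m inch '[[0,0,0,-5,0,0,1],[0,0,0,-5,0,0,1],[0,0,0,-5,0,0,1],[0,0,0,0,0,0,1],[0,0,0,0,0,0,1]]'
python3 - <<'E'
from h import *
import cv2
s=r.sense(); f=eyes.grab_frame("wrist"); cv2.imwrite("pics/w1.png",f["img"]); print(f["fx"],f["cx"],f["cy"],f["hand_eye"],s["eef_pos"],s["tcp_rot"])
E
```

```text
clock: 2.6
eef_pos: [442.5, 122.5, 295.3]
tcp_rot: [3.142, 0.0, 1.298]
contact_force: [0.7, -0.5, -0.8]
opening: 0.003
grasp_force: 0.0
clock: 3.1
eef_pos: [442.1, 120.8, 295.6]
tcp_rot: [2.882, -0.001, 1.301]
contact_force: [0.2, 0.3, 0.1]
opening: -0.001
grasp_force: 0.0
390.0037331336563 317.5201241743235 228.88116520670116 [[ 8.48852671e-04 -9.47045859e-01 -3.21097215e-01  8.36204372e+01]
 [ 9.99999631e-01  7.61952562e-04  3.96292258e-04 -6.51382806e-01]
 [-1.30646097e-04 -3.21097433e-01  9.47046156e-01 -1.48529514e+02]
 [ 0.00000000e+00  0.00000000e+00  0.00000000e+00  1.00000000e+00]] [442.12063307 120.75379266 295.56245396] [ 2.88151551e+00 -5.38137769e-04  1.30083006e+00]
```

View pics/w1.png

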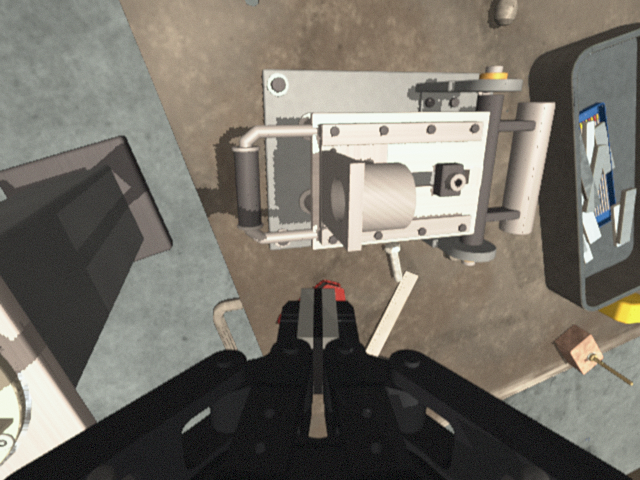

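Wrist view: grip sleeve (236–257, 150–230), centre (246,190). Leaf corners are near (313,113) and (490,113), the stop's seating face is at u≈434, and the web is at (357,205).

```bash
cat >> h.py <<'E'
th=-0.26825; RJ=np.array([[np.cos(th),-np.sin(th)],[np.sin(th),np.cos(th)]]); tj=np.array([660.2,71.5])
def wray(f,pos,rot,u,v,z):
    T=np.eye(4);T[:3,:3]=Ro.from_euler('xyz',rot).as_matrix();T[:3,3]=pos; T=T@f["hand_eye"]
    d=T[:3,:3]@np.array([(u-f["cx"])/f["fx"],(v-f["cy"])/f["fy"],1]); o=T[:3,3]
    return o+d*(z-o[2])/d[2]
def jig(X): return (np.asarray(X)[:2]-tj)@RJ
E
python3 - <<'E'
from h import *
s=r.sense();f=eyes.grab_frame("wrist")
for n,u,v,z in (("grip",246,190,112),("gripA",248,150,112),("gripB",248,230,112),("leafNL",313,113,116),("leafFL",490,113,116),("pinL",496,68,100),("stoptop",433,181,130)):
    X=wray(f,s["eef_pos"],s["tcp_rot"],u,v,z); print(n,X.round(1),jig(X).round(1))
print("tool",jig(s["eef_pos"]), "tip",jig(s["eef_pos"]+Ro.from_euler('xyz',s["tcp_rot"]).as_matrix()@[0,0,17]))
E
```

```text
grip [431.5 133.1 112. ] [-236.8   -1.2]
gripA [443.8 164.2 112. ] [-233.2   32. ]
gripB [421.7  98.8 112. ] [-237.2  -36.9]
leafNL [503.5 177.5 116. ] [-179.2   60.6]
leafFL [666.4 130.8 116. ] [-9.8 58.8]
pinL [688.9 165.9 100. ] [ 2.6 98.6]
stoptop [591.9  91.3 130. ] [-71.1   1. ]
tool [-222.73320125  -10.2948867 ] tip [-218.358241    -10.29406356]
```

```bash
python3 -m inch '[[0.0017,-0.0045,0.0246,0,0,0,1],[0.0017,-0.0045,0.0246,0,0,0,1],[0.0017,-0.0045,0.0246,0,0,0,1],[0.0017,-0.0045,0.0246,0,0,0,1],[0.0017,-0.0045,0.0246,0,0,0,1],[0.0017,-0.0045,0.0246,0,0,0,1],[0,0,0,0,0,0,1],[0,0,0,0,0,0,1]]'
python3 -c "
from h import *
s=r.sense();print(jig(s['eef_pos']),s['eef_pos'])"
```

```text
clock: 4.0
eef_pos: [457.4, 126.7, 146.1]
tcp_rot: [2.881, 0.001, 1.3]
contact_force: [-0.0, -0.8, 0.9]
opening: 0.001
grasp_force: 0.0
[-210.20868805   -0.56874951] [457.35842946 126.66623305 146.11037773]
```

```bash
python3 -m inch '[[0,0.0048,0.0013,0,0,0,1],[0,0.0048,0.0013,0,0,0,1],[0,0.0048,0.0013,0,0,0,1],[0,0.0039,0.001,0,0,0,1],[0,0.0039,0.001,0,0,0,1],[0,0.0039,0.001,0,0,0,1],[0,0.0039,0.001,0,0,0,1],[0,0.0039,0.001,0,0,0,1]]'
python3 -m inch '[[0,0.0039,0.001,0,0,0,1],[0,0.0039,0.001,0,0,0,1],[0,0.0039,0.001,0,0,0,1],[0,0.0039,0.001,0,0,0,1]]'
python3 -c "
from h import *
s=r.sense();print(jig(s['eef_pos']),s['eef_pos'])"
```

```text
clock: 4.8
eef_pos: [490.6, 117.7, 146.2]
tcp_rot: [2.881, 0.0, 1.302]
contact_force: [-4.0, 1.8, 3.0]
opening: 0.001
grasp_force: 2.2
clock: 5.2
eef_pos: [506.3, 113.3, 146.3]
tcp_rot: [2.88, 0.0, 1.302]
contact_force: [-4.6, 2.0, -0.5]
opening: -0.0
grasp_force: 2.2
[-159.45699799   -0.46319814] [506.32302205 113.31655674 146.25069328]
```

```bash
python3 -m inch '[[0,0.0039,0.001,0,0,0,1],[0,0.0039,0.001,0,0,0,1],[0,0.0039,0.001,0,0,0,1],[0,0.0019,0.0005,0,0,0,1]]'
python3 -m inch '[[0,0.001,0.0003,0,0,0,1],[0,0.001,0.0003,0,0,0,1]]'
python3 -m inch '[[0,0.001,0.0003,0,0,0,1],[0,0.001,0.0003,0,0,0,1]]'
python3 -c "
from h import *
s=r.sense();print(jig(s['eef_pos']),s['eef_pos'])"
```

```text
clock: 5.6
eef_pos: [519.9, 109.5, 146.4]
tcp_rot: [2.88, 0.0, 1.302]
contact_force: [-3.6, 2.1, -1.1]
opening: -0.003
grasp_force: 2.1
clock: 5.8
eef_pos: [521.7, 109.0, 146.4]
tcp_rot: [2.88, 0.0, 1.302]
contact_force: [-3.5, 1.2, -2.2]
opening: 0.004
grasp_force: 2.0
clock: 6.0
eef_pos: [523.7, 108.5, 146.4]
tcp_rot: [2.88, 0.0, 1.302]
contact_force: [-3.6, 1.1, -1.8]
opening: 0.001
grasp_force: 2.0
[-141.44035562   -0.46404676] [523.69509591 108.54052775 146.3704149 ]
```

```bash
for i in 1; do python3 -m inch '[[0,0.001,0.0003,0,0,0,1],[0,0.001,0.0003,0,0,0,1]]'
python3 -m inch '[[0,0.001,0.0003,0,0,0,1]]'; done | grep -E "eef|contact"
python3 - <<'E'
from h import *
import cv2
s=r.sense();print(jig(s['eef_pos']))
f=eyes.grab_frame("top"); cv2.imwrite("pics/t2.png",cv2.resize(f["img"][165:345,190:340],None,fx=3.3,fy=3.3,interpolation=cv2.INTER_CUBIC))
E
```

```text
eef_pos: [525.8, 108.0, 146.4]
contact_force: [-3.1, 0.0, -2.3]
eef_pos: [526.8, 107.6, 146.3]
contact_force: [-4.1, 0.5, -1.9]
[-138.18600103   -0.49399221]
```

```bash
(python3 -m inch '[[0,0.001,0.0003,0,0,0,1]]'; python3 -m inch '[[0,0.001,0.0003,0,0,0,1]]') | grep -E "eef|contact"
```

```text
eef_pos: [527.9, 107.4, 146.4]
contact_force: [-4.2, 0.5, -1.2]
eef_pos: [529.0, 107.1, 146.4]
contact_force: [-5.2, -0.2, -0.7]
```

View pics/t2.png

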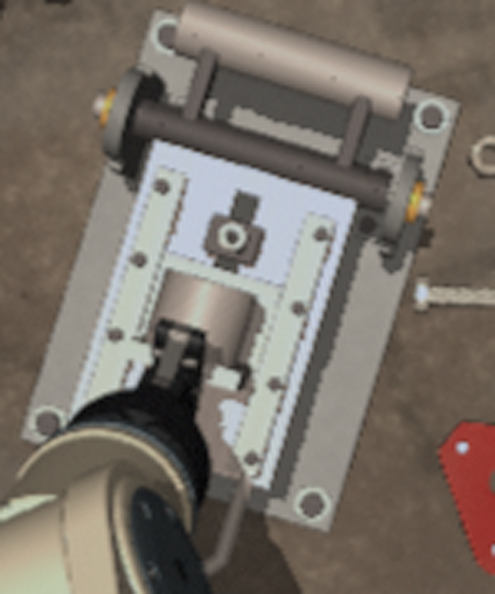

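The bracket's rear edge (crop row ~265) is a few mm short of the stop (~262). I'll keep pushing in small steps.

```bash
(python3 -m inch '[[0,0.001,0.0003,0,0,0,1]]'; python3 -m inch '[[0,0.001,0.0003,0,0,0,1]]'; python3 -m inch '[[0,0.001,0.0003,0,0,0,1]]') | grep -E "eef|contact"
```

```text
eef_pos: [530.0, 106.9, 146.4]
contact_force: [-4.0, -0.6, -1.5]
eef_pos: [531.0, 106.6, 146.3]
contact_force: [-4.9, 0.0, -0.3]
eef_pos: [532.1, 106.3, 146.3]
contact_force: [-4.1, -0.8, -1.1]
```

```bash
(python3 -m inch '[[0,0.001,0.0003,0,0,0,1]]'; python3 -m inch '[[0,0.001,0.0003,0,0,0,1]]'; python3 -m inch '[[0,0.001,0.0003,0,0,0,1]]') | grep -E "eef|contact"
python3 - <<'E'
from h import *
import cv2
s=r.sense();print(jig(s['eef_pos']))
f=eyes.grab_frame("top"); t=cv2.resize(f["img"][220:280,225:285],None,fx=6,fy=6,interpolation=cv2.INTER_CUBIC)
g=eyes.grab_frame("side"); q=cv2.resize(g["img"][225:285,275:345],None,fx=6,fy=6,interpolation=cv2.INTER_CUBIC)
cv2.imwrite("pics/t3.png",np.hstack([t,q]))
E
```

```text
eef_pos: [533.1, 106.0, 146.3]
contact_force: [-4.5, -1.7, -0.1]
eef_pos: [533.5, 105.8, 146.2]
contact_force: [-12.3, 2.7, 7.7]
eef_pos: [533.7, 105.8, 146.1]
contact_force: [-20.3, 5.9, 13.8]
[-131.04291929   -0.49577497]
```

View pics/t3.png

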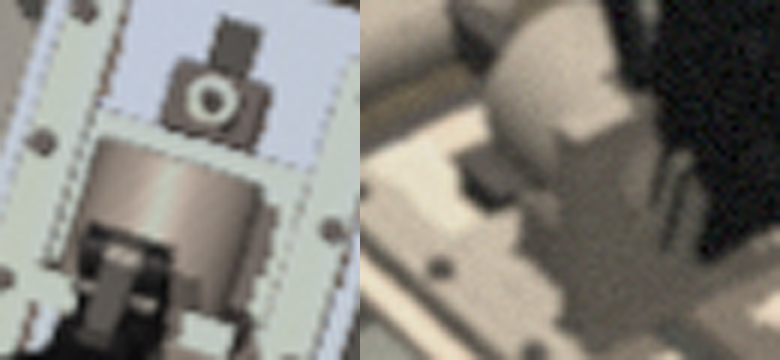

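Seated: the bracket's rear edge, (100,108)–(300,165) in the top crop, touches the stop, and the force jumped. I hold 0.3 s, back off, and measure the rear edge.

```bash
python3 -m inch '[[0,0,0,0,0,0,1],[0,0,0,0,0,0,1],[0,0,0,0,0,0,1]]' | grep -E "clock|contact"
python3 - <<'E'
from h import *
f=eyes.grab_frame("top")
for u,v,z in ((100,108,124),(300,165,124),(162,122,130),(268,150,130)):
    print(jig(ray(f,225+u/6,220+v/6,z)).round(1))
E
python3 -m inch '[[0,-0.004,-0.001,0,0,0,1],[0,-0.02,-0.01,0,0,0,1],[0,-0.02,-0.04,0,0,0,1],[0,-0.02,-0.04,5,0,0,1],[0,0,-0.04,5,0,0,-0.2],[0,0,0,5,0,0,-0.2],[0,0,0,0,0,0,-0.2],[0,0,0,0,0,0,-0.2]]'
python3 -c "
from h import *
s=r.sense();print(jig(s['eef_pos']),s['eef_pos'],s['opening'])"
```

```text
clock: 7.55
contact_force: [-14.8, 3.7, 9.7]
[-62.5  33.4]
[-61.4 -30.7]
[-61.2  13.3]
[-59.9 -20.3]
clock: 8.4
eef_pos: [446.7, 129.8, 256.5]
tcp_rot: [3.139, 0.0, 1.301]
contact_force: [-0.8, 0.1, 0.4]
opening: 0.603
grasp_force: 0.0
[-221.31910382   -0.4130931 ] [446.68662024 129.76107641 256.50981506] 0.6030125522728108
```

```bash
python3 -m inch '[[0,-0.0145,0.02,0,0,0,-0.2],[0,0,0.03,0,0,0,-0.2],[0,0,0.03,0,0,0,-0.2],[0,0,0.03,0,0,0,-0.2],[0,0,0.02,0,0,0,-0.2],[0,0,0.01,0,0,0,-0.2],[0,0,0.006,0,0,0,-0.2],[0,0,0,0,0,0,-0.2]]'
python3 -m inch '[[0,0,0,0,0,0,0.3],[0,0,0,0,0,0,1],[0,0,0,0,0,0,1],[0,0,0,0,0,0,1],[0,0,0,0,0,0,1],[0,0,0,0,0,0,1]]' 30
python3 -c "
from h import *
s=r.sense();print(jig(s['eef_pos']),s['eef_pos'],s['opening'])"
```

```text
clock: 9.2
eef_pos: [431.7, 134.0, 110.5]
tcp_rot: [-3.141, 0.0, 1.302]
contact_force: [-0.2, 0.2, 0.8]
opening: 0.599
grasp_force: 0.0
clock: 9.8
eef_pos: [433.3, 134.1, 112.1]
tcp_rot: [3.139, -0.001, 1.302]
contact_force: [0.8, -2.0, 8.6]
opening: 0.152
grasp_force: 25.6
[-2.35376202e+02  1.96103553e-01] [433.29372108 134.07424156 112.13838912] 0.15154196074263615
```

Run:
```python
from h import *
import cv2
g=eyes.grab_frame("side"); q=cv2.resize(g["img"][240:345,310:420],None,fx=4,fy=4,interpolation=cv2.INTER_CUBIC)
w=cv2.resize(eyes.grab_frame("wrist")["img"],(480,420)); w=w[:, :]
cv2.imwrite("pics/g.png",np.hstack([q,w])[:, :800])
```

```text
(no output)
```

View pics/g.png

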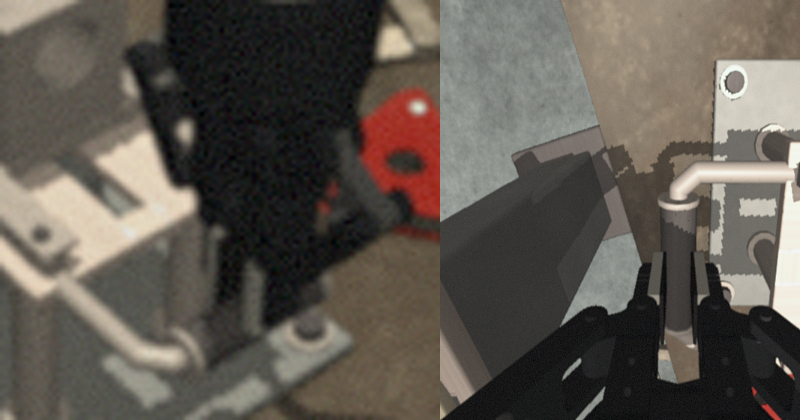

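The sleeve sits squarely between both pads with the bail arms clear. Next I compute the arc.

Run:
```python
import numpy as np
t=np.linspace(0,1.073,25); x=-235*np.cos(t)+12*np.sin(t); z=235*np.sin(t)+12*np.cos(t)
for i in range(3): print([(round(a/1e3,4),round(-b/1e3,4)) for a,b in zip(np.diff(x)[8*i:8*i+8],np.diff(z)[8*i:8*i+8])], t[8*i+8])
```

```text
[(np.float64(0.0008), np.float64(-0.0105)), (np.float64(0.0012), np.float64(-0.0104)), (np.float64(0.0017), np.float64(-0.0104)), (np.float64(0.0022), np.float64(-0.0103)), (np.float64(0.0026), np.float64(-0.0102)), (np.float64(0.0031), np.float64(-0.0101)), (np.float64(0.0035), np.float64(-0.0099)), (np.float64(0.004), np.float64(-0.0097))] 0.35766666666666663
[(np.float64(0.0044), np.float64(-0.0096)), (np.float64(0.0048), np.float64(-0.0094)), (np.float64(0.0052), np.float64(-0.0091)), (np.float64(0.0056), np.float64(-0.0089)), (np.float64(0.006), np.float64(-0.0086)), (np.float64(0.0064), np.float64(-0.0083)), (np.float64(0.0068), np.float64(-0.0081)), (np.float64(0.0071), np.float64(-0.0077))] 0.7153333333333333
[(np.float64(0.0075), np.float64(-0.0074)), (np.float64(0.0078), np.float64(-0.0071)), (np.float64(0.0081), np.float64(-0.0067)), (np.float64(0.0084), np.float64(-0.0063)), (np.float64(0.0087), np.float64(-0.006)), (np.float64(0.0089), np.float64(-0.0056)), (np.float64(0.0092), np.float64(-0.0052)), (np.float64(0.0094), np.float64(-0.0048))] 1.073
```

```bash
python3 -m inch '[[0,0.0008,-0.0105,0,0,0,1],[0,0.0012,-0.0104,0,0,0,1],[0,0.0017,-0.0104,0,0,0,1],[0,0.0022,-0.0103,0,0,0,1],[0,0.0026,-0.0102,0,0,0,1],[0,0.0031,-0.0101,0,0,0,1],[0,0.0035,-0.0099,0,0,0,1],[0,0.004,-0.0097,0,0,0,1]]' 40
python3 -c "
from h import *
s=r.sense();print(jig(s['eef_pos']),s['eef_pos'],s['opening'])"
```

```text
clock: 10.7
eef_pos: [450.7, 128.8, 193.2]
tcp_rot: [3.142, -0.0, 1.302]
contact_force: [-0.2, 0.2, 0.7]
opening: 0.002
grasp_force: 0.0
[-217.23318531   -0.29461289] [450.65781329 128.79236937 193.22432197] 0.0016423547639190146
```

The fingers slipped off, so the pinch was above the sleeve's middle. I check the leaf and the bracket.

```bash
python3 -m inch '[[0,0,-0.03,0,0,0,-0.2],[0,-0.03,-0.02,0,0,0,-0.2],[0,-0.03,0,0,0,0,-0.2],[0,-0.03,0,0,0,0,-0.2],[0,0,0,0,0,0,-0.2]]'
python3 - <<'E'
from h import *
import cv2
f=eyes.grab_frame("top"); t=cv2.resize(f["img"][220:345,200:300],None,fx=4,fy=4,interpolation=cv2.INTER_CUBIC)
g=eyes.grab_frame("side"); q=cv2.resize(g["img"][225:350,290:400],None,fx=3.6,fy=4,interpolation=cv2.INTER_CUBIC)
cv2.imwrite("pics/c.png",np.hstack([t,q]))
for n,p in (("gripL",(-235,33,112)),("gripR",(-235,-33,112)),("gripC",(-235,0,112)),("leafNL",(-180,60,116))):
    u=proj(g,np.r_[RJ@p[:2]+tj,p[2]]); print(n,u.round(1),400+(u[0]-290)*3.6,(u[1]-225)*4)
E
```

```text
clock: 11.2
eef_pos: [360.9, 152.9, 242.6]
tcp_rot: [-3.14, 0.0, 1.303]
contact_force: [0.1, -0.1, -0.4]
opening: 0.602
grasp_force: 0.0
gripL [354.1 328.8] 630.8576420883919 415.17223320877156
gripR [385.9 309.4] 745.3537368499522 337.64411864103135
gripC [370.3 318.9] 689.2241922358942 375.650810262576
leafNL [317.7 314.2] 499.6906008158601 356.92491476690793
```

View pics/c.png

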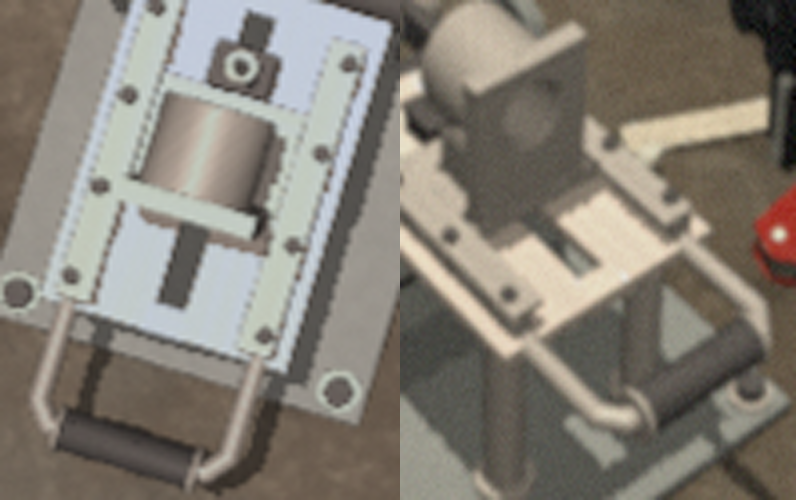

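The leaf is flat and the bracket is still on the stop. The chord of only 13 mm and the upward force say I gripped too high, so I regrip about 9 mm lower.

```bash
python3 -m inch '[[0,0.037,0.01,0,0,0,-0.2],[0,0.037,0.02,0,0,0,-0.2],[0,0,0.03,0,0,0,-0.2],[0,0,0.02,0,0,0,-0.2],[0,0,0,0,0,0,-0.2]]'
python3 -c "
from h import *
s=r.sense();print(jig(s['eef_pos']),s['eef_pos'],s['opening'])"
```

```text
clock: 11.8
eef_pos: [434.3, 132.1, 159.9]
tcp_rot: [-3.137, 0.003, 1.301]
contact_force: [-0.0, -0.7, 0.3]
opening: 0.604
grasp_force: 0.0
[-233.89009476   -1.41767619] [434.29895655 132.12429216 159.88467239] 0.6039006252540989
```

```bash
python3 -m inch '[[0.001,-0.0015,0.02,0,0,0,-0.2],[0,0,0.02,0,0,0,-0.2],[0,0,0.01,0,0,0,-0.2],[0,0,0.008,0,0,0,-0.2],[0,0,0,0,0,0,-0.2],[0,0,0,0,0,0,-0.2]]'
python3 -m inch '[[0,0,0,0,0,0,0.3],[0,0,0,0,0,0,1],[0,0,0,0,0,0,1],[0,0,0,0,0,0,1],[0,0,0,0,0,0,1]]' 40
python3 -c "
from h import *
s=r.sense();print(jig(s['eef_pos']),s['eef_pos'],s['opening'])"
```

```text
clock: 12.4
eef_pos: [434.3, 134.6, 105.0]
tcp_rot: [3.141, -0.0, 1.302]
contact_force: [0.1, -0.4, 0.2]
opening: 0.602
grasp_force: 0.0
clock: 12.9
eef_pos: [433.5, 134.8, 105.0]
tcp_rot: [-3.141, -0.0, 1.301]
contact_force: [-3.4, 1.4, 7.3]
opening: 0.211
grasp_force: 38.9
[-235.3253293     0.93935899] [433.53977049 134.77743172 105.02826205] 0.21127626341385414
```

```bash
python3 -m inch '[[0,0,0,0,0,0,0.2],[0,0,0,0,0,0,0.2],[0,0,0.006,0,0,0,0.2],[0,0,0,0,0,0,0.2],[0,0,0,0,0,0,1],[0,0,0,0,0,0,1],[0,0,0,0,0,0,1],[0,0,0,0,0,0,1]]' 60
python3 -c "
from h import *
s=r.sense();print(jig(s['eef_pos']),s['eef_pos'],s['opening'])"
```

```text
clock: 13.7
eef_pos: [433.5, 134.4, 98.3]
tcp_rot: [-3.141, 0.0, 1.302]
contact_force: [-1.4, 0.6, 1.8]
opening: 0.208
grasp_force: 58.6
[-235.32124392    0.5896009 ] [433.45100833 134.43909951  98.33096799] 0.2080004835258913
```

A full-diameter grip now, with almost no squeeze-out force. I swing in small portions.

```bash
python3 -m inch '[[0,0.0003,-0.0045,0,0,0,1],[0,0.0005,-0.006,0,0,0,1],[0,0.0012,-0.0104,0,0,0,1],[0,0.0017,-0.0104,0,0,0,1]]'
python3 -m inch '[[0,0.0022,-0.0103,0,0,0,1],[0,0.0026,-0.0102,0,0,0,1],[0,0.0031,-0.0101,0,0,0,1],[0,0.0035,-0.0099,0,0,0,1],[0,0.004,-0.0097,0,0,0,1]]'
python3 -c "
from h import *
s=r.sense();print(jig(s['eef_pos']),s['eef_pos'],s['opening'])"
```

```text
clock: 14.1
eef_pos: [437.2, 133.4, 130.5]
tcp_rot: [-3.141, 0.0, 1.302]
contact_force: [-1.4, 0.4, -3.3]
opening: 0.205
grasp_force: 59.0
clock: 14.6
eef_pos: [452.1, 129.3, 180.7]
tcp_rot: [-3.141, 0.0, 1.302]
contact_force: [-3.5, -0.4, -2.2]
opening: 0.209
grasp_force: 59.2
[-215.91669807    0.54519015] [452.14980307 129.25321026 180.7238267 ] 0.20896392346142936
```

```bash
python3 -m inch '[[0,0.0044,-0.0096,0,0,0,1],[0,0.0048,-0.0094,0,0,0,1],[0,0.0052,-0.0091,0,0,0,1],[0,0.0056,-0.0089,0,0,0,1],[0,0.006,-0.0086,0,0,0,1],[0,0.0064,-0.0083,0,0,0,1],[0,0.0068,-0.0081,0,0,0,1],[0,0.0071,-0.0077,0,0,0,1]]'
python3 -m inch '[[0,0.0075,-0.0074,0,0,0,1],[0,0.0078,-0.0071,0,0,0,1],[0,0.0081,-0.0067,0,0,0,1],[0,0.0084,-0.0063,0,0,0,1]]'
python3 -c "
from h import *
s=r.sense();print(jig(s['eef_pos']),s['eef_pos'],s['opening'])"
```

```text
clock: 15.4
eef_pos: [497.4, 116.7, 250.5]
tcp_rot: [3.141, 0.0, 1.302]
contact_force: [-4.1, -1.3, 0.6]
opening: 0.211
grasp_force: 59.5
clock: 15.8
eef_pos: [528.4, 108.1, 278.1]
tcp_rot: [3.141, 0.0, 1.302]
contact_force: [-3.9, -2.1, 0.8]
opening: 0.208
grasp_force: 59.6
[-136.77059976    0.38626491] [528.42321392 108.12273627 278.09841591] 0.20776542006840465
```

```bash
python3 -m inch '[[0,0.0087,-0.006,0,0,0,1],[0,0.0089,-0.0056,0,0,0,1],[0,0.0092,-0.0052,0,0,0,1],[0,0.0094,-0.0048,0,0,0,1],[0,0,0,0,0,0,1],[0,0,0,0,0,0,1],[0,0,0,0,0,0,1]]'
python3 - <<'E'
from h import *
import cv2
s=r.sense();j=jig(s['eef_pos']);x,z=j[0],s['eef_pos'][2]+13.7-100
phi=np.arctan2(z,-x); th=phi-np.arctan2(12,235); print(j,np.hypot(x,z),"theta",th,"goal",np.arctan2(97.5,53),"com x",-97.5*np.cos(th)+53*np.sin(th))
g=eyes.grab_frame("side"); q=cv2.resize(g["img"][130:330,200:400],None,fx=3,fy=3,interpolation=cv2.INTER_CUBIC); cv2.imwrite("pics/e.png",q)
f=eyes.grab_frame("top")
# prediction marks in side crop
def L(rr,h,y,t): 
    return np.r_[RJ@[-rr*np.cos(t)+h*np.sin(t),y]+tj,100+rr*np.sin(t)+h*np.cos(t)]
for n,a in (("edgeL",(180,16,60)),("edgeR",(180,16,-60)),("rootL",(10,16,60)),("webtopL",(121.5,96,31)),("partRearL",(61.5,16,39)),("gripL",(235,12,33))):
    for t in (th,): print(n,((proj(g,L(*a,t))-[200,130])*3).round(),((proj(g,L(*a,t+.1))-[200,130])*3).round())
E
```

```text
clock: 16.5
eef_pos: [563.4, 98.4, 299.3]
tcp_rot: [3.14, 0.0, 1.302]
contact_force: [-1.7, -5.5, 3.3]
opening: 0.205
grasp_force: 59.7
[-100.44230924    0.32325921] 235.49852805857694 theta 1.0791469074294986 goal 1.0728879356583143 com x 0.6945791996630533
edgeL [217. 217.] [198. 192.]
edgeR [403. 140.] [384. 117.]
rootL [156. 369.] [155. 369.]
webtopL [163. 142.] [149. 136.]
partRearL [204. 314.] [198. 307.]
gripL [293. 144.] [266. 109.]
```

View pics/e.png

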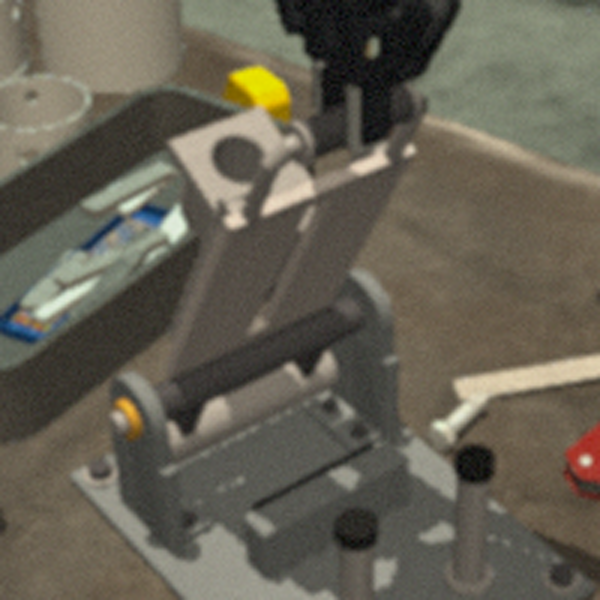

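The side view matches the prediction: leaf edge at (222,217)–(412,150) and web top corner (170,145), within the known calibration offset. The computed centre of mass is 0.7 mm off plumb and the grip is firm, so I hand in.

```bash
python3 -m inch '[[0,0,0,0,0,0,1],[0,0,0,0,0,0,1],[0,0,0,0,0,0,1],[0,0,0,0,0,0,1],[0,0,0,0,0,0,1]]'; python3 -c "
from rig import r
print(abs(r.sense()['qvel']).max()); print(r.sign_off())"
```

```text
clock: 17.1
eef_pos: [563.4, 98.5, 299.3]
tcp_rot: [3.14, 0.0, 1.302]
contact_force: [-1.8, -4.8, 3.0]
opening: 0.205
grasp_force: 59.7
0.00290254265107466
the job is handed in; nothing more can be done
None
```

I handed the job in at 17.1 s: the bracket was seated on the stop and the leaf is held at its balance point (about 1.08 rad, centre of mass about 0.7 mm off plumb by calculation), with the handle gripped at about 60 N; the first grip slipped off and I retook it lower, and no verdict came back.

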